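Crack open the sealed coin-cell dry box and hold its lid ajar

TASK

The airtight dry box on the battery test bench has to be let breathe before it is opened: swing its front hasp off the lid's catch and right down, at least to about level, then pull the lid up by its bow handle until the sticky seal lets go. Don't let the lid fly wide open: finish holding it by the handle, only a little ajar, with its front edge about 35 mm up, and keep holding it still there (let go of nothing at the end). Leave the other things on the bench where they are.

Things in the scene. Friction and masses are not known exactly. Their poses are not given: they have to be found in the camera images.
- dry_box: White plastic dry box with a grey clear-windowed lid, fixed to the bench; 200 deep (its x) x 280 wide (its y), lid top 130 above the bench. Origin: centre of its underside, on the bench. Its z is up, its -x side is the front (towards the robot, but the box may be turned by up to 0.3 rad), where the hasp, the lid's catch and a round humidity dial (85 to +y, not to be used) are.
- hasp_tab (a point): Middle of the flat steel finger tab that stands up from the hasp's hook, in front of the lid's front edge and 140 above the bench while latched. The tab and strap are 20 wide along the box's y (the hasp's hinge axis); the tab is 4 thick and its free end is 15 beyond this point. Free on both sides (y) and above; it can be pinched across its width and turns between the fingers as it swings. Axes turn with the hasp.
- hasp_hinge (a point): Point on the hasp's hinge axis, on the box front, 70 above the bench, 112 in front of the box's origin; the axis is along the box's y. The tab's middle circles it at 70 radius; while latched it is 70 above the axis and 8 in front of it.
- hasp (a joint): Hasp angle in rad: 0 = latched, strap upright with its hook over the lid's catch pin; grows as the tab swings away from the box (its -x) and down; 1.57 = strap level, pointing away from the box front; stop at 2.4. Slight friction (about 1 N at the tab): stays where it is left. While latched it holds the lid shut.
- handle_grip: Black rubber grip sleeve that is the cross-bar of the lid's bow handle, turning freely on it: round, 14 thick, 86 long between the two posts, lying along the box's y. Origin: its middle, 166 above the bench while shut, 76 in front of the box's origin, 29 of free height between it and the lid. Its y axis is the bar's.
- lid_hinge (a point): Point on the lid's hinge axis, along the box's y at its back top edge, 108 above the bench, 104 behind the box's origin. The handle bar circles it at 189 radius.
- lid (a joint): Lid angle in rad: 0 = shut; grows as the front edge rises; front edge height in mm is about 207 x angle (35 mm up = 0.17). The seal sticks: it takes about 15 N upwards at the handle within the first 2 mm, then lets go over the next 5 mm and only the lid's weight is left, about 3 N at the handle. The lid is not balanced: let go, it falls shut and seals again.
- desiccant_jar: closed jar, 58 across, 85 tall, beside the dry box; origin under its centre. To be left alone.
- tape_roll: roll of amber tape lying flat, 72 across, 19 tall, in front of the box; origin under its centre. To be left alone.
- cell_holder: small green circuit board 55 x 75 with two round cell holders, 16 tall, in front of the box; origin under its centre. To be left alone.
- multimeter: dark hand multimeter lying flat, 150 x 78 x 34; origin under its centre. To be left alone.
- screwdriver: screwdriver lying on the bench, 170 long; origin under its centre. To be left alone.
- tweezers: steel tweezers lying flat, 125 long; origin under its centre. To be left alone.
- mouse: computer mouse, 105 x 60 x 30; origin under its centre. To be left alone.

How it is judged:
On the way, in this order (a step that is already met when the one before it is completed fails the run):
1. the hasp is swung off the catch and down, the lid still sealed (value of joint hasp above 1.2 rad and value of joint lid below 0.02 rad), for 0.1 s.
2. the seal is broken by pulling on the handle (value of joint lid above 0.05 rad and contact force between the fingers and handle_grip above 0.8 N), for 0.1 s.
At the end, for the whole second after the job is handed in: The gripper's fingers hold the lid by its bow handle (more than 0.8 N), still (under 0.1 rad/s), 0.10 to 0.25 rad open (front edge about 20 to 50 mm up), through the last second; the hasp stands at 1.2 rad or more from latched (value of joint lid between 0.1 and 0.25 rad and velocity of joint lid between -0.1 and 0.1 rad/s and contact force between the fingers and handle_grip above 0.8 N and value of joint hasp above 1.2 rad); the arm keeps its last pose, push and grip.
It fails at once if the lid flies wide open (beyond 0.4 rad, front edge more than about 80 mm up) (value of joint lid above 0.4 rad).
It fails at once if another thing on the bench is shifted by more than 30 mm (distance of any of desiccant_jar, tape_roll, cell_holder, multimeter, screwdriver, tweezers, mouse from where it was at the start of the episode above 0.03 m).
It also fails if it takes over 48 s, if anything falls off the work surface, if the arm or the gripper's body presses on something with over 40 N, if the wrist force passes 120 N, or if a joint passes its speed limit or range.

ROBOT

A 7-joint arm with a two-finger parallel gripper is mounted at the origin on the work surface. World frame = base frame: x ahead of the robot, y to its left, z up, the work surface at z = 0. Lengths are in m, angles in rad, forces in N, time in s.
With the tool pointing down it reaches from about 0.4 to 0.85 m from the base axis. Payload 4.5 kg.
Tool frame: the origin (TCP) lies on the centre line of the jaws, within the pads' length; the fingertips stand 11 mm ahead of it and the grasp point (between the pads) lies 8 mm behind it; z points along the fingers, y is the direction in which the jaws open and shut (so a half turn about z gives the same grasp; the last joint's range is limited). The gripper opens to 88 mm and grips with 3 to 60 N. Pads are 18 mm wide; open, the fingers measure 123 mm over their backs; the gripper's body (75 mm by 187 mm) begins 45 mm behind the grasp point.
Start: joints at [0.034, 0.689, -0.195, 1.565, 0.157, 0.902, -0.215], TCP at [0.625, 0, 0.25] pointing down, gripper open.
Joint ranges: [-3.01, 3.01], [-0.46, 2.08], [-1.47, 1.51], [0.13, 2.56], [-1, 4.14], [0.04, 2.09], [-2.66, 2.66]. Speed limits (rad/s): [2.57, 2.57, 3.14, 3.14, 3.14, 3.14, 3.14].

INTERFACE

Orientations are given as a unit quaternion [x, y, z, w].
In Python, from plant import r, snapshot gives the robot as it stands.
- The arm moves only by the tool drive_tool, never from a script. Its argument "commands" is a list of rows, each an object of numbers: "wx", "wy", "wz": the turn, a rotation vector about the tool's x, y, z in rad; "dx", "dy", "dz": the shift along the tool's x, y, z in m; "claw": the opening, from 0 (shut) to 1 (fully open). A call has 1 to 12 rows; each row shifts and turns the commanded pose from where the row before left it, along the tool's axes as they then stand; what a row does not reach is not made up. A row lasts 1/10 s, in which the tool goes at most 50 mm and 8.59 degrees, less where a joint would pass 70% of its speed; a pose out of reach is approached as far as the arm can. A call is refused whole if a number of a shift passes 0.05 or a number of a turn 0.15, either way. A call with a gripper value outside its range is refused whole. The fingers move at their own pace and stop on an object; "grip_force" is the grip in N (left out, the last holds). Time passes only in rows, so rows that do not move let the fingers close. It gives the time, the measured TCP pose, the force and the opening at its end, in the units of the state.
- r.get_state(): the state, without advancing time (a new reading comes with each control period).
- snapshot(name): name is "scene" or "side" or "wrist"; returns a dict with "color" (384x512x3 uint8, red, green, blue), "fx", "fy", "cx", "cy" (pixels), "world_to_cam" (4x4, takes a point from world to camera coordinates); the wrist camera has in their place "T_tool_cam" (4x4, takes a point from camera to tool coordinates, whose origin is the TCP and whose axes are the flange's). Camera axes: x right, y up, looking along -z (the intrinsics and any distortion apply to the point x, -y, -z); pixel columns grow to the right and rows downward; lengths in m; the calibration is good to about 2 mm. A picture is of the moment at which its call begins: read the wrist's pose just before it. There is no depth.
- r.finish_job(): hands the job in, once; it reports no verdict.
The state is a dict: "clock": time; "q": joint angles; "qd": joint speeds; "joint_torque": joint torques, N m; "tool_pos": TCP position; "eef_rot": TCP orientation; "contact_force": force on the tool from outside, world axes, zero at the start; "moment": the same for the moment, N m; "opening": opening from 0.0 (shut) to 1.0 (fully open).
Only numpy, scipy, OpenCV 4.12 (cv2) and the standard library are available. Lean on these libraries where they do the work, as an engineer would, in place of code of your own. Each camera call takes 0.05 s, during which the arm holds its last target. There are 200 camera calls.

## Working session

There is one attempt and no reset: what is moved stays moved. The work goes in short steps, Python scripts to look and compute and a tool call to move; the robot and the scene stay as the last step left them, time stands still between calls to the robot, and variables do not carry over. Pictures are saved under pics/ and viewed, on a budget of 10 in all, crops included, one or two more only if the job needs it, and the job is handed in when it is done.

Besides the shell and the picture viewer there is one more tool, called after ">>>" as name(argument=value, ...) on one line, values as JSON. drive_tool: Moves the arm, as the interface text tells. Its arguments: {"type":"object","properties":{"commands":{"type":"array","items":{"type":"object","properties":{"wx":{"type":"number"},"wy":{"type":"number"},"wz":{"type":"number"},"dx":{"type":"number"},"dy":{"type":"number"},"dz":{"type":"number"},"claw":{"type":"number"}}}},"grip_force":{"type":"number"}},"required":["commands"]}

```bash
mkdir -p pics; cat > h.py <<'E'
import sys; sys.path.insert(0,'.')
from plant import r, snapshot
import numpy as np, cv2, pickle
def snap(n,f):
    s=r.get_state(); d=snapshot(n); d['st']=s
    pickle.dump(d,open(f'pics/{f}.pkl','wb')); cv2.imwrite(f'pics/{f}.png',d['color'][:,:,::-1]); return d
E
python3 - <<'E'
from h import *
a=snap('scene','sc0');b=snap('side','si0');c=snap('wrist','wr0')
for d in(a,b,c): print({k:(v if k!='color' else 0) for k,v in d.items()})
im=np.hstack([cv2.resize(x['color'],(400,300),interpolation=cv2.INTER_AREA) for x in(a,b)])
E
```

```text
{'color': 0, 'fx': 428.46480635878737, 'fy': 428.46480635878737, 'cx': 246.08906691822247, 'cy': 193.362001594463, 'world_to_cam': array([[-2.24213041e-02,  9.99693559e-01,  1.04915659e-02,
        -1.54203862e-03],
       [-7.50436043e-01, -2.37628813e-02,  6.60515762e-01,
         3.24097292e-01],
       [ 6.60562662e-01,  6.93637558e-03,  7.50738873e-01,
        -1.61662034e+00],
       [ 0.00000000e+00,  0.00000000e+00,  0.00000000e+00,
         1.00000000e+00]]), 'st': {'clock': 0.0, 'q': array([ 0.03377927,  0.6899643 , -0.19453119,  1.56629977,  0.15733661,
        0.90249086, -0.21507853]), 'qd': array([ 0.00040201,  0.00062608, -0.0003329 , -0.00012289, -0.00123161,
       -0.00062765,  0.00176717]), 'joint_torque': array([ 3.38560185e-04, -5.27571630e+01, -1.26686912e+00, -1.53434461e+01,
       -5.26333472e-02,  6.56995355e-03,  1.65937727e-04]), 'tool_pos': array([ 6.24415021e-01, -3.33247791e-05,  2.48934531e-01]), 'eef_rot': array([ 7.07050942e-01,  7.07162065e-01, -6.73478219e-04, -5.71001440e-04]), 'contact_force': array([ 0.79634141,  0.24808993, -0.65085797]), 'mome
[... 1687 characters left out ...]
77971,  0.6899207 , -0.194513  ,  1.56622356,  0.15728489,
        0.90252786, -0.21510145]), 'qd': array([ 1.42147350e-04, -3.03553398e-03,  1.07375142e-03, -4.07602312e-03,
       -2.76822792e-03,  7.44976307e-04,  6.69354185e-05]), 'joint_torque': array([-3.08775299e-03, -5.28501892e+01, -1.27141513e+00, -1.53837240e+01,
       -5.25604945e-02,  1.96265515e-03,  5.71585565e-05]), 'tool_pos': array([ 6.24445668e-01, -3.14453624e-05,  2.48981591e-01]), 'eef_rot': array([ 7.07078846e-01,  7.07134210e-01, -6.37774241e-04, -5.54747952e-04]), 'contact_force': array([ 0.34546225,  0.50334943, -0.38674842]), 'moment': array([-0.04680413, -0.02222587,  0.00957579]), 'opening': 0.9968847286567607}}
```

View pics/sc0.png

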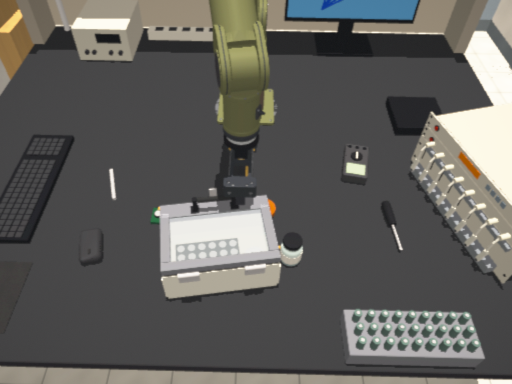

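View pics/si0.png

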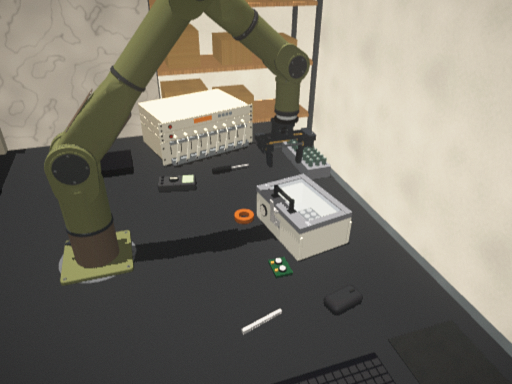

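```bash
python3 - <<'E'
import cv2,numpy as np
a=cv2.imread('pics/sc0.png')[165:300,140:310]; b=cv2.imread('pics/si0.png')[165:265,240:360]
A=cv2.resize(a,(760,600),interpolation=cv2.INTER_CUBIC)
cv2.imwrite('pics/c1.png',cv2.resize(a,None,fx=4.4,fy=4.4,interpolation=cv2.INTER_CUBIC)); cv2.imwrite('pics/c2.png',cv2.resize(b,None,fx=6,fy=6,interpolation=cv2.INTER_CUBIC))
E
```

```text
(no output)
```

View pics/c2.png

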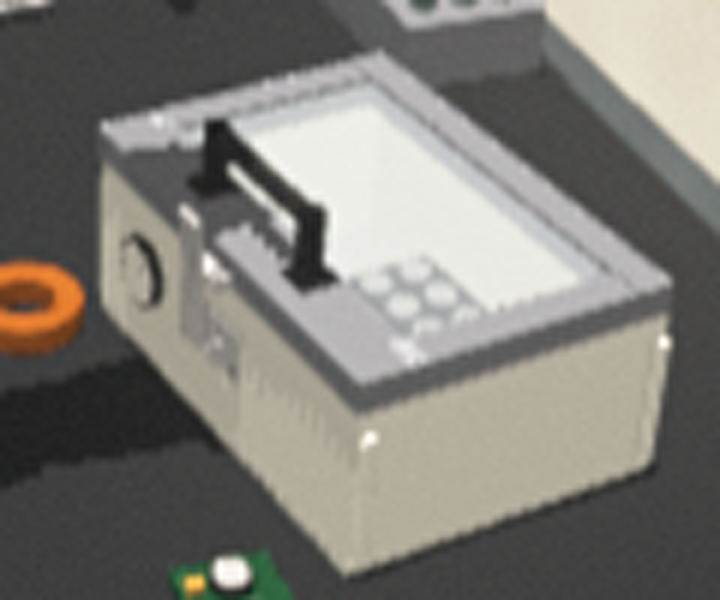

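View pics/wr0.png

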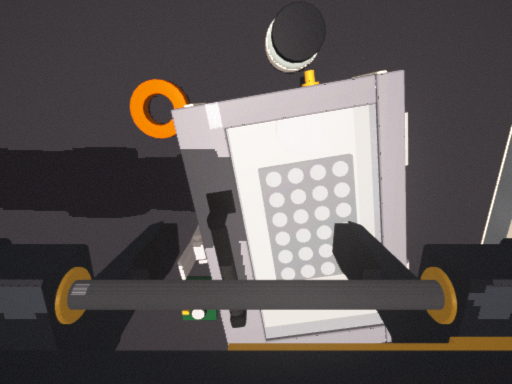

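View pics/c1.png

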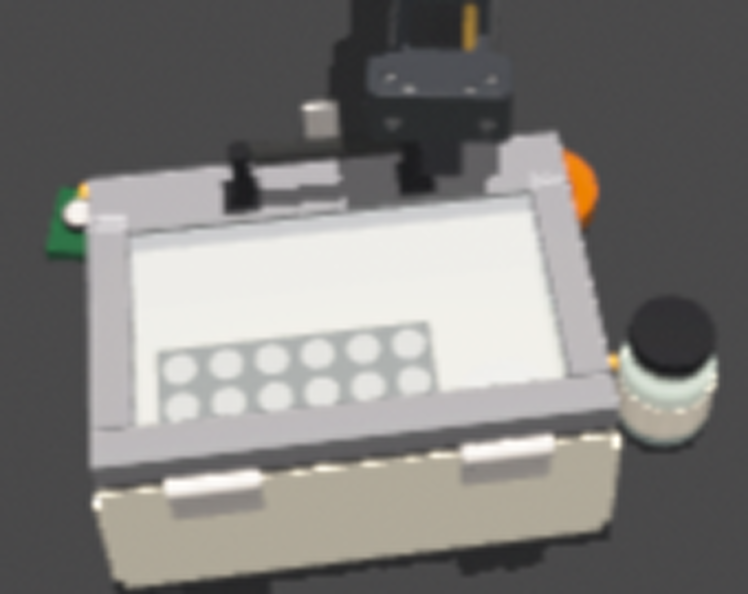

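```bash
cat >> h.py <<'E'
def proj(d,P):
    P=np.atleast_2d(P)
    if 'world_to_cam' in d: W=d['world_to_cam']
    else:
        from scipy.spatial.transform import Rotation as R
        T=np.eye(4);T[:3,:3]=R.from_quat(d['st']['eef_rot']).as_matrix();T[:3,3]=d['st']['tool_pos']
        W=np.linalg.inv(T@d['T_tool_cam'])
    c=P@W[:3,:3].T+W[:3,3]
    return np.c_[d['cx']+d['fx']*c[:,0]/-c[:,2], d['cy']-d['fy']*c[:,1]/-c[:,2]]
def ld(f): return pickle.load(open(f'pics/{f}.pkl','rb'))
def box(p,P):
    P=np.atleast_2d(P);c,s=np.cos(p[2]),np.sin(p[2])
    return np.c_[p[0]+c*P[:,0]-s*P[:,1],p[1]+s*P[:,0]+c*P[:,1],P[:,2]]
E
python3 - <<'E'
from h import *
from scipy.optimize import least_squares
a,b,w=ld('sc0'),ld('si0'),ld('wr0')
ua=np.array([[556,135],[88,182],[92,462],[618,400]])/4.4+[140,165]
ub=np.array([[102,125],[360,385],[672,285],[378,52]])/6+[240,165]
uw=np.array([[174,110],[403,71]])
def C(hx,hy): return np.array([[-hx,hy,.13],[-hx,-hy,.13],[hx,-hy,.13],[hx,hy,.13]])
tab=[[-.12,0,.155]]
def f(p):
    K=C(p[3],p[4])
    return np.r_[(proj(a,box(p,K))-ua).ravel(),(proj(b,box(p,K))-ub).ravel(),.5*(proj(w,box(p,K[[0,3]]))-uw).ravel()]
s=least_squares(f,[.75,-.05,0,.1,.14]);p=s.x;print(p.round(4));print(s.fun.reshape(-1,2).round(1))
for n,q in dict(tabtop=[-.12,0,.155],grip=[-.076,0,.166],g1=[-.076,.043,.166],g2=[-.076,-.043,.166],hh=[-.112,0,.07]).items():
    P=box(p,[q]);print(n,P.round(4),((proj(a,P)-[140,165])*4.4).round(),((proj(b,P)-[240,165])*6).round(),proj(w,P).round())
E
```

```text
[ 0.6728 -0.0583  0.1596  0.0973  0.1419]
[[-0.3  0.5]
 [-0.6  0.2]
 [-1.1  0.5]
 [-0.8  1.2]
 [-0.4 -1.3]
 [-0.1 -1.7]
 [-0.9 -1.4]
 [-0.2 -0.9]
 [-0.5 -0.2]
 [-0.7  0.1]]
tabtop [[ 0.5544 -0.0774  0.155 ]] [[318. 104.]] [[184. 207.]] [[179. 271.]]
grip [[ 0.5978 -0.0704  0.166 ]] [[323. 147.]] [[255. 170.]] [[224. 272.]]
g1 [[ 0.591 -0.028  0.166]] [[397. 140.]] [[216. 134.]] [[214. 228.]]
g2 [[ 0.6046 -0.1129  0.166 ]] [[249. 155.]] [[297. 209.]] [[233. 311.]]
hh [[ 0.5623 -0.0761  0.07  ]] [[325. 203.]] [[192. 332.]] [[203. 229.]]
```

>>> drive_tool(commands=[{"dx":-0.0129,"dy":-0.0117},{"dx":-0.0129,"dy":-0.0117},{"dx":-0.0129,"dy":-0.0117},{"dx":-0.0129,"dy":-0.0117},{"dx":-0.0129,"dy":-0.0117},{"dx":-0.0129,"dy":-0.0117}], grip_force=15)

```text
validation failed for argument at $.co...
```

>>> drive_tool(commands=[{"wz":0.141},{"wz":0.141},{"wz":0.141},{"wz":0.141},{"wz":0.141},{"wz":0.141},{"wz":0.141},{"wz":0.141},{"wz":0.141},{"wz":0.141},{"claw":0.6},{"claw":0.6}])

```text
validation failed for argument at $.co...
```

```bash
cat >> h.py <<'E'
BP=np.array([.6728,-.0583,.1596])
def where():
    from scipy.spatial.transform import Rotation as R
    s=r.get_state();M=R.from_quat(s['eef_rot']).as_matrix();c,q=np.cos(BP[2]),np.sin(BP[2])
    d=s['tool_pos'][:2]-BP[:2]
    print('t',round(s['clock'],2),'tcp in box',np.round([c*d[0]+q*d[1],-q*d[0]+c*d[1],s['tool_pos'][2]],4),'grip',np.round(s['opening']*88,1),'F',s['contact_force'].round(1))
    B=np.array([[c,-q,0],[q,c,0],[0,0,1]]);print('tool axes (cols) in box',(B.T@M).round(3).tolist())
E
python3 - <<'E'
from h import *
where(); d=snap('wrist','wr1')
p=BP
for n,q in dict(tabtop=[-.12,0,.155],t1=[-.12,.01,.155],t2=[-.12,-.01,.155],grip=[-.076,0,.166]).items(): print(n,proj(d,box(p,[q])).round())
E
```

```text
t 0.15 tcp in box [-0.0384  0.0652  0.2491] grip 88.2 F [-1.  -0.5  0.6]
tool axes (cols) in box [[0.159, 0.987, -0.001], [0.987, -0.159, 0.0], [-0.0, -0.001, -1.0]]
tabtop [[179. 271.]]
t1 [[176. 262.]]
t2 [[181. 280.]]
grip [[224. 272.]]
```

View pics/wr1.png

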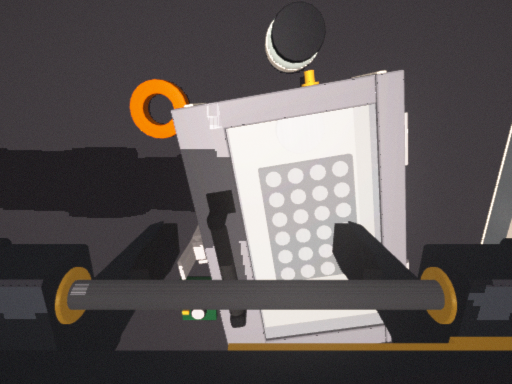

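>>> drive_tool(commands=[{"dx":-0.013,"dy":-0.012,"dz":0,"wx":0,"wy":0,"wz":0,"claw":1}], grip_force=15)

```text
clock: 0.3
tool_pos: [0.6139, -0.0105, 0.2494]
eef_rot: [0.706, 0.708, 0.001, -0.0]
contact_force: [-0.4, -0.7, -0.0]
opening: 1.002
```

>>> drive_tool(commands=[{"dx":-0.013,"dy":-0.0115,"dz":0,"wx":0,"wy":0,"wz":0,"claw":0.6},{"dx":-0.013,"dy":-0.0115,"dz":0,"wx":0,"wy":0,"wz":0,"claw":0.6},{"dx":-0.013,"dy":-0.0115,"dz":0,"wx":0,"wy":0,"wz":0,"claw":0.6},{"dx":-0.013,"dy":-0.0115,"dz":0,"wx":0,"wy":0,"wz":0,"claw":0.6},{"dx":-0.013,"dy":-0.0115,"dz":0,"wx":0,"wy":0,"wz":0,"claw":0.6}], grip_force=15)

```text
clock: 0.8
tool_pos: [0.5549, -0.0785, 0.2496]
eef_rot: [0.707, 0.707, -0.0, -0.0]
contact_force: [-1.5, -0.2, -0.7]
opening: 0.604
```

>>> drive_tool(commands=[{"dx":0,"dy":0,"dz":0,"wx":0,"wy":0,"wz":0.141,"claw":0.6},{"dx":0,"dy":0,"dz":0,"wx":0,"wy":0,"wz":0.141,"claw":0.6},{"dx":0,"dy":0,"dz":0,"wx":0,"wy":0,"wz":0.141,"claw":0.6},{"dx":0,"dy":0,"dz":0,"wx":0,"wy":0,"wz":0.141,"claw":0.6},{"dx":0,"dy":0,"dz":0,"wx":0,"wy":0,"wz":0.141,"claw":0.6},{"dx":0,"dy":0,"dz":0,"wx":0,"wy":0,"wz":0.141,"claw":0.6},{"dx":0,"dy":0,"dz":0,"wx":0,"wy":0,"wz":0.141,"claw":0.6},{"dx":0,"dy":0,"dz":0,"wx":0,"wy":0,"wz":0.141,"claw":0.6},{"dx":0,"dy":0,"dz":0,"wx":0,"wy":0,"wz":0.141,"claw":0.6},{"dx":0,"dy":0,"dz":0,"wx":0,"wy":0,"wz":0.141,"claw":0.6},{"dx":0,"dy":0,"dz":0,"wx":0,"wy":0,"wz":0,"claw":0.6}], grip_force=15)

```text
clock: 1.9
tool_pos: [0.5553, -0.078, 0.2496]
eef_rot: [0.997, 0.08, -0.0, 0.0]
contact_force: [-0.9, -0.3, -1.0]
opening: 0.598
```

```bash
python3 - <<'E'
from h import *
where(); d=snap('wrist','wr2')
for n,q in dict(tabtop=[-.12,0,.155],t1=[-.12,.01,.155],t2=[-.12,-.01,.155],grip=[-.076,0,.166],g1=[-.076,.043,.166],g2=[-.076,-.043,.166]).items(): print(n,proj(d,box(BP,[q])).round())
E
```

```text
t 1.9 tcp in box [-0.1191 -0.0008  0.2496] grip 52.6 F [-0.9 -0.3 -1. ]
tool axes (cols) in box [[1.0, 0.001, -0.0], [0.001, -1.0, -0.0], [-0.0, 0.0, -1.0]]
tabtop [[254. 194.]]
t1 [[242. 194.]]
t2 [[266. 194.]]
grip [[254. 144.]]
g1 [[198. 144.]]
g2 [[310. 144.]]
```

View pics/wr2.png

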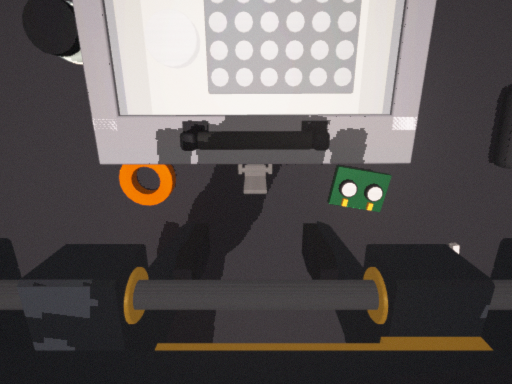

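>>> drive_tool(commands=[{"dx":0,"dy":0,"dz":0.02,"wx":0,"wy":0,"wz":0,"claw":0.6},{"dx":0,"dy":0,"dz":0.02,"wx":0,"wy":0,"wz":0,"claw":0.6},{"dx":0,"dy":0,"dz":0.02,"wx":0,"wy":0,"wz":0,"claw":0.6},{"dx":0,"dy":0,"dz":0.02,"wx":0,"wy":0,"wz":0,"claw":0.6},{"dx":0,"dy":0,"dz":0.02,"wx":0,"wy":0,"wz":0,"claw":0.6},{"dx":0,"dy":0,"dz":0.011,"wx":0,"wy":0,"wz":0,"claw":0.6},{"dx":0,"dy":0,"dz":0,"wx":0,"wy":0,"wz":0,"claw":0},{"dx":0,"dy":0,"dz":0,"wx":0,"wy":0,"wz":0,"claw":0},{"dx":0,"dy":0,"dz":0,"wx":0,"wy":0,"wz":0,"claw":0},{"dx":0,"dy":0,"dz":0,"wx":0,"wy":0,"wz":0,"claw":0},{"dx":0,"dy":0,"dz":0,"wx":0,"wy":0,"wz":0,"claw":0}], grip_force=15)

```text
clock: 3.05
tool_pos: [0.5559, -0.0774, 0.1396]
eef_rot: [0.997, 0.081, 0.001, -0.0]
contact_force: [-0.8, 1.3, 3.4]
opening: 0.219
```

```bash
python3 - <<'E'
from h import *
where()
z=r.get_state()['tool_pos'][2]+.008; 
dx,dz=-8e-3,z-.07; R=np.hypot(dx,dz);a=np.arctan2(8e-3,dz)
t=np.linspace(0,1.62,15);x=-R*np.sin(a+t);zz=R*np.cos(a+t)
print(np.c_[np.diff(x),-np.diff(zz)].round(4).tolist())
E
```

```text
t 3.05 tcp in box [-0.1184 -0.0003  0.1396] grip 19.3 F [-0.8  1.3  3.4]
tool axes (cols) in box [[1.0, 0.002, 0.001], [0.002, -1.0, 0.0], [0.001, -0.0, -1.0]]
[[-0.0089, 0.0014], [-0.0087, 0.0025], [-0.0083, 0.0034], [-0.0079, 0.0044], [-0.0073, 0.0053], [-0.0067, 0.0061], [-0.0059, 0.0068], [-0.0051, 0.0074], [-0.0042, 0.008], [-0.0033, 0.0084], [-0.0023, 0.0087], [-0.0012, 0.0089], [-0.0002, 0.009], [0.0008, 0.009]]
```

>>> drive_tool(commands=[{"dx":-0.009,"dy":0,"dz":0.0014,"wx":0,"wy":0,"wz":0,"claw":0},{"dx":-0.0087,"dy":0,"dz":0.0025,"wx":0,"wy":0,"wz":0,"claw":0},{"dx":-0.0083,"dy":0,"dz":0.0034,"wx":0,"wy":0,"wz":0,"claw":0},{"dx":-0.008,"dy":0,"dz":0.0044,"wx":0,"wy":0,"wz":0,"claw":0},{"dx":0,"dy":0,"dz":0,"wx":0,"wy":0,"wz":0,"claw":0}], grip_force=15)

```text
clock: 3.55
tool_pos: [0.5207, -0.0833, 0.1262]
eef_rot: [0.997, 0.08, -0.001, -0.0]
contact_force: [2.7, 2.0, -3.0]
opening: 0.225
```

```bash
python3 - <<'E'
from h import *
where()
E
```

```text
t 3.55 tcp in box [-0.1542 -0.0005  0.1262] grip 19.8 F [ 2.7  2.  -3. ]
tool axes (cols) in box [[1.0, 0.001, -0.002], [0.001, -1.0, 0.001], [-0.002, -0.001, -1.0]]
```

Moving freely with low force; continue the arc.

>>> drive_tool(commands=[{"dx":-0.0073,"dy":0,"dz":0.0055,"wx":0,"wy":0,"wz":0,"claw":0},{"dx":-0.0067,"dy":0,"dz":0.0061,"wx":0,"wy":0,"wz":0,"claw":0},{"dx":-0.006,"dy":0,"dz":0.0068,"wx":0,"wy":0,"wz":0,"claw":0},{"dx":-0.005,"dy":0,"dz":0.0074,"wx":0,"wy":0,"wz":0,"claw":0},{"dx":-0.0042,"dy":0,"dz":0.008,"wx":0,"wy":0,"wz":0,"claw":0},{"dx":-0.0033,"dy":0,"dz":0.0084,"wx":0,"wy":0,"wz":0,"claw":0},{"dx":-0.0023,"dy":0,"dz":0.0087,"wx":0,"wy":0,"wz":0,"claw":0},{"dx":-0.0012,"dy":0,"dz":0.009,"wx":0,"wy":0,"wz":0,"claw":0},{"dx":0,"dy":0,"dz":0.009,"wx":0,"wy":0,"wz":0,"claw":0},{"dx":0.001,"dy":0,"dz":0.009,"wx":0,"wy":0,"wz":0,"claw":0},{"dx":0,"dy":0,"dz":0,"wx":0,"wy":0,"wz":0,"claw":0}], grip_force=15)

```text
clock: 4.65
tool_pos: [0.4879, -0.0888, 0.0481]
eef_rot: [0.997, 0.081, 0.0, -0.0]
contact_force: [3.9, 3.5, 1.0]
opening: 0.218
```

```bash
python3 - <<'E'
from h import *
where()
E
```

```text
t 4.65 tcp in box [-0.1874 -0.0007  0.0481] grip 19.2 F [3.9 3.5 1. ]
tool axes (cols) in box [[1.0, 0.002, 0.001], [0.002, -1.0, 0.0], [0.001, -0.0, -1.0]]
```

>>> drive_tool(commands=[{"dx":0,"dy":0,"dz":0,"wx":0,"wy":0,"wz":0,"claw":0.6},{"dx":0,"dy":0,"dz":0,"wx":0,"wy":0,"wz":0,"claw":0.6},{"dx":0,"dy":0,"dz":0,"wx":0,"wy":0,"wz":0,"claw":0.6},{"dx":0,"dy":0,"dz":-0.01,"wx":0,"wy":0,"wz":0,"claw":0.6},{"dx":0,"dy":0,"dz":-0.02,"wx":0,"wy":0,"wz":0,"claw":0.6},{"dx":0,"dy":0,"dz":-0.03,"wx":0,"wy":0,"wz":0,"claw":0.6},{"dx":0,"dy":0,"dz":-0.03,"wx":0,"wy":0,"wz":0,"claw":0.6},{"dx":0,"dy":0,"dz":-0.03,"wx":0,"wy":0,"wz":0,"claw":0.6},{"dx":0,"dy":0,"dz":-0.03,"wx":0,"wy":0,"wz":0,"claw":0.6},{"dx":0,"dy":0,"dz":-0.03,"wx":0,"wy":0,"wz":0,"claw":0.6},{"dx":0,"dy":0,"dz":-0.03,"wx":0,"wy":0,"wz":0,"claw":0.6},{"dx":0,"dy":0,"dz":0,"wx":0,"wy":0,"wz":0,"claw":0.6}], grip_force=15)

```text
clock: 5.85
tool_pos: [0.489, -0.0898, 0.2632]
eef_rot: [0.997, 0.08, 0.004, 0.001]
contact_force: [0.7, -0.7, -0.6]
opening: 0.599
```

```bash
python3 - <<'E'
from h import *
where(); d=snap('wrist','wr3')
for n,q in dict(tab165=[-.182,0,.065],t1=[-.197,.01,.06],t2=[-.197,-.01,.06],grip=[-.076,0,.166],g1=[-.076,.043,.166],g2=[-.076,-.043,.166]).items(): print(n,proj(d,box(BP,[q])).round())
E
```

```text
t 5.85 tcp in box [-0.1865 -0.0019  0.2632] grip 52.7 F [ 0.7 -0.7 -0.6]
tool axes (cols) in box [[1.0, 0.0, 0.007], [0.0, -1.0, -0.002], [0.007, 0.002, -1.0]]
tab165 [[253. 163.]]
t1 [[245. 174.]]
t2 [[261. 174.]]
grip [[252.  52.]]
g1 [[195.  52.]]
g2 [[310.  52.]]
```

View pics/wr3.png

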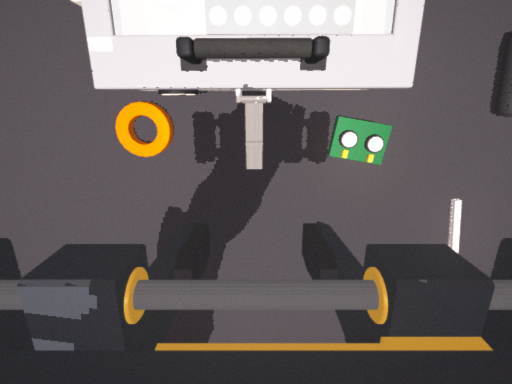

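>>> drive_tool(commands=[{"dx":0.0225,"dy":0,"dz":0,"wx":0,"wy":0,"wz":0,"claw":0.6},{"dx":0.0225,"dy":0,"dz":0,"wx":0,"wy":0,"wz":0,"claw":0.6},{"dx":0.0225,"dy":0,"dz":0,"wx":0,"wy":0,"wz":0,"claw":0.6},{"dx":0.0225,"dy":0,"dz":0,"wx":0,"wy":0,"wz":0,"claw":0.6},{"dx":0.0225,"dy":0,"dz":0,"wx":0,"wy":0,"wz":0,"claw":0.6},{"dx":0,"dy":0,"dz":0,"wx":0,"wy":0,"wz":0,"claw":0.6}], grip_force=15)

```text
clock: 6.5
tool_pos: [0.5999, -0.0699, 0.2576]
eef_rot: [0.997, 0.081, -0.0, -0.0]
contact_force: [0.3, 0.5, -0.6]
opening: 0.602
```

>>> drive_tool(commands=[{"dx":0,"dy":0,"dz":0,"wx":0,"wy":0,"wz":-0.143,"claw":0.6},{"dx":0,"dy":0,"dz":0,"wx":0,"wy":0,"wz":-0.143,"claw":0.6},{"dx":0,"dy":0,"dz":0,"wx":0,"wy":0,"wz":-0.143,"claw":0.6},{"dx":0,"dy":0,"dz":0,"wx":0,"wy":0,"wz":-0.143,"claw":0.6},{"dx":0,"dy":0,"dz":0,"wx":0,"wy":0,"wz":-0.143,"claw":0.6},{"dx":0,"dy":0,"dz":0,"wx":0,"wy":0,"wz":-0.143,"claw":0.6},{"dx":0,"dy":0,"dz":0,"wx":0,"wy":0,"wz":-0.143,"claw":0.6},{"dx":0,"dy":0,"dz":0,"wx":0,"wy":0,"wz":-0.143,"claw":0.6},{"dx":0,"dy":0,"dz":0,"wx":0,"wy":0,"wz":-0.143,"claw":0.6},{"dx":0,"dy":0,"dz":0,"wx":0,"wy":0,"wz":-0.143,"claw":0.6},{"dx":0,"dy":0,"dz":0,"wx":0,"wy":0,"wz":-0.143,"claw":0.6},{"dx":0,"dy":0,"dz":0,"wx":0,"wy":0,"wz":0,"claw":0.6}], grip_force=15)

```text
clock: 7.7
tool_pos: [0.5965, -0.0716, 0.2582]
eef_rot: [0.647, 0.762, -0.001, -0.001]
contact_force: [0.1, -0.7, -0.2]
opening: 0.602
```

```bash
python3 - <<'E'
from h import *
where()
E
```

```text
t 7.7 tcp in box [-0.0774 -0.001   0.2582] grip 52.9 F [ 0.1 -0.7 -0.2]
tool axes (cols) in box [[-0.004, 1.0, -0.003], [1.0, 0.004, 0.001], [0.001, -0.003, -1.0]]
```

>>> drive_tool(commands=[{"dx":0,"dy":0.0035,"dz":0.01,"wx":0,"wy":0,"wz":0,"claw":0.6},{"dx":0,"dy":0,"dz":0.018,"wx":0,"wy":0,"wz":0,"claw":0.6},{"dx":0,"dy":0,"dz":0.018,"wx":0,"wy":0,"wz":0,"claw":0.6},{"dx":0,"dy":0,"dz":0.018,"wx":0,"wy":0,"wz":0,"claw":0.6},{"dx":0,"dy":0,"dz":0.018,"wx":0,"wy":0,"wz":0,"claw":0.6},{"dx":0,"dy":0,"dz":0.018,"wx":0,"wy":0,"wz":0,"claw":0.6},{"dx":0,"dy":0,"dz":0,"wx":0,"wy":0,"wz":0,"claw":0.6}], grip_force=5)

```text
clock: 8.4
tool_pos: [0.5995, -0.0704, 0.156]
eef_rot: [0.648, 0.762, -0.002, -0.002]
contact_force: [0.6, -0.6, 0.5]
opening: 0.599
```

>>> drive_tool(commands=[{"dx":0,"dy":0,"dz":0,"wx":0,"wy":0,"wz":0,"claw":0.0},{"dx":0,"dy":0,"dz":0,"wx":0,"wy":0,"wz":0,"claw":0.0},{"dx":0,"dy":0,"dz":0,"wx":0,"wy":0,"wz":0,"claw":0.0},{"dx":0,"dy":0,"dz":0,"wx":0,"wy":0,"wz":0,"claw":0.0},{"dx":0,"dy":0,"dz":0,"wx":0,"wy":0,"wz":0,"claw":0.0}], grip_force=5)

```text
clock: 8.9
tool_pos: [0.6009, -0.0707, 0.1594]
eef_rot: [0.647, 0.762, -0.001, -0.001]
contact_force: [-6.8, -1.8, 0.5]
opening: 0.167
```

```bash
python3 - <<'E'
from h import *
where()
E
```

```text
t 8.9 tcp in box [-0.0729 -0.0009  0.1594] grip 14.7 F [-6.8 -1.8  0.5]
tool axes (cols) in box [[-0.003, 1.0, -0.002], [1.0, 0.003, -0.0], [-0.0, -0.002, -1.0]]
```

>>> drive_tool(commands=[{"dx":0,"dy":0,"dz":0,"wx":0,"wy":0,"wz":0,"claw":0.0},{"dx":0,"dy":0,"dz":0,"wx":0,"wy":0,"wz":0,"claw":0.0},{"dx":0,"dy":0,"dz":0,"wx":0,"wy":0,"wz":0,"claw":0.0}], grip_force=40)

```text
clock: 9.2
tool_pos: [0.6002, -0.0708, 0.159]
eef_rot: [0.647, 0.762, -0.001, -0.001]
contact_force: [-6.1, -0.6, 2.9]
opening: 0.132
```

>>> drive_tool(commands=[{"dx":0,"dy":0.0003,"dz":-0.001,"wx":0,"wy":0,"wz":0,"claw":0.0},{"dx":0,"dy":0.0003,"dz":-0.001,"wx":0,"wy":0,"wz":0,"claw":0.0},{"dx":0,"dy":0.0003,"dz":-0.001,"wx":0,"wy":0,"wz":0,"claw":0.0}], grip_force=40)

```text
clock: 9.5
tool_pos: [0.6006, -0.0707, 0.1606]
eef_rot: [0.647, 0.762, -0.002, -0.002]
contact_force: [-5.6, -1.0, -9.8]
opening: 0.135
```

>>> drive_tool(commands=[{"dx":0,"dy":0.0006,"dz":-0.0015,"wx":0,"wy":0,"wz":0,"claw":0.0},{"dx":0,"dy":0.0006,"dz":-0.0015,"wx":0,"wy":0,"wz":0,"claw":0.0},{"dx":0,"dy":0.0006,"dz":-0.0015,"wx":0,"wy":0,"wz":0,"claw":0.0},{"dx":0,"dy":0.0006,"dz":-0.0015,"wx":0,"wy":0,"wz":0,"claw":0.0}], grip_force=40)

```text
clock: 9.9
tool_pos: [0.6033, -0.0703, 0.1678]
eef_rot: [0.647, 0.762, -0.002, -0.001]
contact_force: [-8.4, -1.7, -1.5]
opening: 0.132
```

>>> drive_tool(commands=[{"dx":0,"dy":0.0008,"dz":-0.0022,"wx":0,"wy":0,"wz":0,"claw":0.0},{"dx":0,"dy":0.0008,"dz":-0.0022,"wx":0,"wy":0,"wz":0,"claw":0.0},{"dx":0,"dy":0.0008,"dz":-0.0022,"wx":0,"wy":0,"wz":0,"claw":0.0},{"dx":0,"dy":0.0009,"dz":-0.0022,"wx":0,"wy":0,"wz":0,"claw":0.0},{"dx":0,"dy":0.0009,"dz":-0.0022,"wx":0,"wy":0,"wz":0,"claw":0.0},{"dx":0,"dy":0.001,"dz":-0.0022,"wx":0,"wy":0,"wz":0,"claw":0.0},{"dx":0,"dy":0.001,"dz":-0.0022,"wx":0,"wy":0,"wz":0,"claw":0.0},{"dx":0,"dy":0.001,"dz":-0.0022,"wx":0,"wy":0,"wz":0,"claw":0.0},{"dx":0,"dy":0.001,"dz":-0.0022,"wx":0,"wy":0,"wz":0,"claw":0.0},{"dx":0,"dy":0.001,"dz":-0.0022,"wx":0,"wy":0,"wz":0,"claw":0.0},{"dx":0,"dy":0,"dz":0,"wx":0,"wy":0,"wz":0,"claw":0.0},{"dx":0,"dy":0,"dz":0,"wx":0,"wy":0,"wz":0,"claw":0.0}], grip_force=40)

```text
clock: 11.1
tool_pos: [0.6138, -0.0686, 0.1911]
eef_rot: [0.647, 0.762, -0.0, -0.0]
contact_force: [-7.6, -1.1, 2.9]
opening: 0.133
```

```bash
python3 - <<'E'
from h import *
where(); b=snap('side','si1'); a=snap('scene','sc1')
A=cv2.resize(a['color'][165:300,140:310],(400,318),interpolation=3); B=cv2.resize(b['color'][165:265,240:360],(382,318),interpolation=3)
cv2.imwrite('pics/c3.png',np.hstack([A,B])[:,:,::-1])
E
```

```text
t 11.1 tcp in box [-0.0599 -0.0008  0.1911] grip 11.7 F [-7.6 -1.1  2.9]
tool axes (cols) in box [[-0.003, 1.0, -0.001], [1.0, 0.003, -0.0], [-0.0, -0.001, -1.0]]
```

View pics/c3.png

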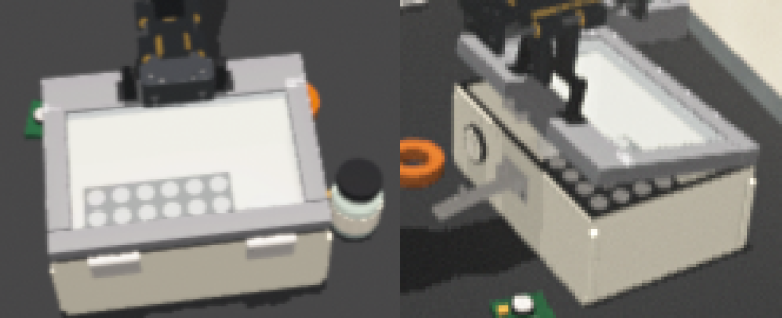

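```bash
python3 - <<'E'
from h import *
b=ld('si1')
for t in(0,.1,.17,.2,.25):
    x,z=-.0973-.104,.13-.108; c,s=np.cos(t),np.sin(t)
    P=[[.104+c*x+s*z,-.1419,.108-s*x+c*z]]
    print(t,((proj(b,box(BP,P))-[240,165])*3.18+[400,0]).round())
where(); d=snap('side','si2'); where()
E
```

```text
0 [[590. 199.]]
0.1 [[595. 180.]]
0.17 [[599. 168.]]
0.2 [[601. 162.]]
0.25 [[604. 153.]]
t 11.2 tcp in box [-0.0599 -0.0008  0.1911] grip 12.1 F [-7.7 -1.3  1.5]
tool axes (cols) in box [[-0.003, 1.0, -0.001], [1.0, 0.003, -0.0], [-0.0, -0.001, -1.0]]
t 11.25 tcp in box [-0.0599 -0.0008  0.1912] grip 11.7 F [-7.5 -0.5  2.1]
tool axes (cols) in box [[-0.003, 1.0, -0.001], [1.0, 0.003, -0.0], [-0.0, -0.001, -1.0]]
```

```bash
python3 - <<'E'
from h import *
r.finish_job(); where()
E
```

```text
the job is handed in; nothing more can be done
the job is handed in; nothing more can be done
```

I swung the hasp off the catch and down, pulled the lid up until the seal let go, and handed the job in with the gripper still holding the lid slightly open. The clock read about 11.3 s at hand-in.

- **Hasp:** I pinched the tab and took it down to about 1.65 rad, a little past level. A wrist picture after release showed it staying there, and so did the final side view.
- **Seal:** I gripped the handle with 40 N and pulled slowly. The pull peaked at about 10 N in the readings, then dropped away after about 8 mm of travel.
- **Lid at the end:** It stood about 0.17–0.18 rad open, front edge about 35 mm up. The handle's rise of 32 mm and the lid's corner in the side picture agree on this. The last readings showed the arm still and the grip about 12 mm wide on the rubber sleeve.
- **Other things:** The jar, tape roll and cell holder looked untouched in the pictures. I did not measure their positions or check the remaining items at the end.

Some checks did not fully agree:

- The handle bar was about 3 mm further back than my box fit predicted, so I corrected the grasp for it.
- A steady sideways force of about 7–8 N stayed on the tool from the moment it gripped the handle. I did not find the cause.
- My first two move calls were refused because each row needs all its fields. They cost no arm time.
- I viewed nine pictures, one of them a wasted repeat.

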